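Set out the dolls' laundry corner

ROBOT

A 7-joint arm with a two-finger parallel gripper is mounted at the origin on the work surface. World frame = base frame: x ahead of the robot, y to its left, z up, the work surface at z = 0. Lengths are in mm, angles in rad, forces in N, time in s.
With the tool pointing down it reaches from about 400 to 875 mm from the base axis. Payload 4.4 kg.
Tool frame: the origin (TCP) lies midway between the tips of the shut fingers; the grasp point (between the pads) lies 19 mm behind it (ctrl.pinch_z is the distance from the TCP to the grasp point, in mm); z points along the fingers, y is the line along which they close (so a half turn about z gives the same grasp; the last joint's range is limited). The gripper opens to 85 mm and grips with 20 to 120 N. Pads are 22 mm wide; open, the fingers measure 114 mm over their backs; the gripper's body (76 mm by 85 mm) begins 54 mm behind the grasp point. The pads swing forward as they close: fully open they stand 13 mm farther back than shut.
Start: joints at [-1.211, 0.628, 0.038, 1.517, -0.027, 0.996, -0.02], TCP at [268.461, 591.985, 231.313] pointing down, gripper open.
Joint ranges: [-3.06, 3.06], [-0.37, 2.12], [-1.25, 1.32], [0.18, 2.47], [-1.1, 4.24], [0.23, 1.98], [-2.94, 2.94]. Speed limits (rad/s): [2.57, 2.57, 3.14, 3.14, 3.14, 3.14, 3.14].

INTERFACE

Orientations are given as [roll, pitch, yaw] about the fixed x, y, z axes, in that order (R = Rz(yaw) Ry(pitch) Rx(roll)).
In Python, from cell import read_state, cams, order, ctrl gives the robot as it stands.
- The arm moves only by the tool move_arm, never from a script. Its argument "targets" is text: rows parted by semicolons, each of 7 numbers parted by spaces: the gripper's target within -1 to 1 (fully open at 1, half-way at 0, shut at -1), then the shift along the tool's x, y, z in cm, then the turn, a rotation vector about the tool's x, y, z in degrees. A call has 1 to 5 rows; each row shifts and turns the commanded pose from where the row before left it, along the tool's axes as they then stand; what a row does not reach is not made up. A row lasts 1/12 s, in which the tool goes at most 41.7 mm and 7.16 degrees, less where a joint would pass 70% of its speed; a pose out of reach is approached as far as the arm can. A call with a gripper value outside its range is refused whole. The fingers move at their own pace and stop on an object; the grip force is fixed at half the most. Time passes only in rows, so rows that do not move let the fingers close. It gives the time, the measured TCP pose, the force, the opening and the grip force at its end, in the units of the state.
- read_state(): the state, without advancing time (a new reading comes with each control period).
- cams.get_image(name): name is "scene" or "top" or "wrist"; returns a dict with "color" (400x640x3 uint8, red, green, blue), "fovy" (degrees; the focal length in pixels is half the picture's height over the tangent of half this angle, whatever the lens; pixels are square), "cx", "cy" (the principal point, pixels), "k1" (the pictures are not rectified: a ray, as slopes to the right and down, at radius r is drawn at 1 + k1 r^2 times it, then the intrinsics apply), "rvec" (rotation vector, rad) and "tvec" (3), from world to camera coordinates, as OpenCV has them. Camera axes: x right, y down, z forward; pixel columns grow to the right and rows downward; lengths in mm; the calibration is good to about 2 mm. A picture is of the moment at which its call begins. There is no depth.
- order.finish_job(): hands the job in; it is judged then, once.
The state is a dict: "clock": time; "qpos": joint angles; "qd": joint speeds; "tau": joint torques, N m; "eef_pos": TCP position; "tool_rot": TCP orientation; "force": force on the tool from outside, world axes, zero at the start; "torque": the same for the moment, N m; "width": finger opening in mm; "gripper_force": force on a finger pad.
Only numpy, scipy, OpenCV 4.12 (cv2) and the standard library are available. Lean on these libraries where they do the work, as an engineer would, in place of code of your own. Each camera call takes 0.05 s, during which the arm holds its last target. There are 200 camera calls.

TASK

Lay out the dolls' laundry corner: stand the tall bottle on the table beside the washing machine, on the side nearest the ironing board, level with the middle of that side and about 3 cm clear of it; stand the laundry basket on the table straight in front of the machine's round door, about 3 cm clear of the door; lay the iron sole down on the steel rest plate at the board's square end, lengthwise along the board (nose either way); and stand the plant pot in the middle of the machine's top. Set each thing down upright rather than dropping it. Leave the short bottle, the stool and the duck where they are.

Things in the scene. Friction and masses are not known exactly. Their poses are not given: they have to be found in the camera images.
- machine: Cream plastic toy washing machine, fixed. 85 mm deep (its x), 90 mm wide (its y), flat top 100 mm up with a flush grey strip along the front edge. Front faces its -x, roughly towards the robot (yaw up to 0.25 rad), with a round grey door centred at y = 0; front face at x = -42.5 mm, door's outer face at -51 mm. Origin: centre of the underside, z up. Left or right of the table's middle.
- board: Beech toy ironing board on crossed legs, fixed to the table on the other side. Top 180 mm long (its x, from -90 to +88 mm), 56 mm wide (its y), upper face 60 mm above the table. Rounded narrow end at +x (away from the robot), square end at -x. Inlaid flush in the square end is a dark steel rest plate, 76 mm along x by 44 mm, centred at x = -45 mm, y = 0. Origin: on the table under the board's centre line, z up. Turned by up to 0.25 rad.
- bottle: The tall white plastic toy detergent bottle: round, 30 mm diameter up to 68 mm, narrow shoulder and grey cap above (cap 20 mm diameter), 90 mm high in all, about 70 g, stands upright. Origin: centre of its underside; z up along its axis.
- iron: Small steel toy iron, lying on its flat sole: 63 mm long (its x from -31 mm heel to +32 mm pointed nose), 32 mm wide (its y), about 120 g. Black bar handle on top running lengthwise along x: 46 mm long (x from -25 to +21 mm), 12 mm wide, from 32 to 42 mm high; the body below it reaches 20 mm high. Origin: on the sole, near the middle of its length and width; z up.
- basket: Blue plastic toy laundry basket: a round open tub, 60 mm diameter at the rim, 54 mm at the foot, 50 mm high, wall 3 mm, about 50 g. Origin: centre of its underside; z up.
- pot: Pink ceramic plant pot: round, 32 mm diameter at the foot, rim band 46 mm diameter from 30 to 42 mm high, with a small green plant in the middle reaching 58 mm high, about 90 g. Origin: centre of its underside; z up.
- short_bottle: Bystander, to be left alone: the short squat white plastic bottle, 40 mm diameter, 43 mm high including its grey cap, loose. Origin: centre of its underside.
- stool: Bystander, to be left alone: beech doll's stool, 40 by 40 mm, 40 mm high, loose. Origin: on the table under its centre.
- duck: Bystander, to be left alone: wooden toy duck on a 42 by 26 mm base, 48 mm high, loose. Origin: centre of the base's underside.

How it is judged (in metres and radians):
At the end, for the whole second after the job is handed in: Gaps bottle-machine and basket-door 30 mm, both centred on that face; pot centred on the machine, iron on the plate: all within 15 mm (iron 12 across, 0.2 rad). The four upright within 0.12 rad, on their supports, released, at rest; bystanders upright, moved under 20 mm (x of bottle in the frame of machine between -0.015 and 0.015 m and ((y of board in the frame of machine above 0 m and y of bottle in the frame of machine between 0.075 and 0.105 m) or (y of board in the frame of machine below 0 m and y of bottle in the frame of machine between -0.105 and -0.075 m)) and height (world z) of each of bottle, basket below 0.008 m and x of basket in the frame of machine between -0.124 and -0.094 m and y of basket in the frame of machine between -0.015 and 0.015 m and horizontal distance between pot and machine below 0.015 m and z of pot in the frame of machine between 0.095 and 0.107 m and x of iron in the frame of board between -0.06 and -0.03 m and y of iron in the frame of board between -0.012 and 0.012 m and z of iron in the frame of board between 0.055 and 0.067 m and angle between the x axis of iron and the x axis of board, either way round below 0.2 rad and angle between each of bottle, iron, basket, pot's own z axis and vertical below 0.12 rad and linear speed of each of bottle, iron, basket, pot below 0.02 m/s and distance of each of short_bottle, stool, duck from where it was at the start of the episode below 0.02 m and angle between each of short_bottle, stool, duck's own z axis and vertical below 0.2 rad); the robot touches nothing.
It fails at once if one of the four things is dropped (moving faster than 0.7 m/s with no finger touching it: a fall of about 25 mm) ((linear speed of bottle above 0.7 m/s and contact force between bottle and the fingers below 0.01 N) or (linear speed of iron above 0.7 m/s and contact force between iron and the fingers below 0.01 N) or (linear speed of basket above 0.7 m/s and contact force between basket and the fingers below 0.01 N) or (linear speed of pot above 0.7 m/s and contact force between pot and the fingers below 0.01 N)).
It fails at once if the short bottle, the stool or the duck is shifted by more than 20 mm or knocked over (distance of any of short_bottle, stool, duck from where it was at the start of the episode above 0.02 m or angle between any of short_bottle, stool, duck's own z axis and vertical above 0.5 rad).
It also fails if it takes over 112 s, if anything falls off the work surface, if the arm or the gripper's body presses on something with over 40 N, if the wrist force passes 120 N, or if a joint passes its speed limit or range.

## Working session

There is one attempt and no reset: what is moved stays moved. The work goes in short steps, Python scripts to look and compute and a tool call to move; the robot and the scene stay as the last step left them, time stands still between calls to the robot, and variables do not carry over. Pictures are saved under pics/ and viewed, at most 14 in all, crops included, and the job is handed in when it is done.

Besides the shell and the picture viewer there is one more tool, called after "Emit:" as name(argument=value, ...) on one line, values as JSON. move_arm: Moves the arm, as the interface text tells. Its arguments: {"type":"object","properties":{"targets":{"type":"string"}},"required":["targets"]}

```bash
mkdir -p pics
cat > h.py <<'E'
import numpy as np, cv2
from cell import read_state, cams, order, ctrl
def grab(n,f):
    im=cams.get_image(n); cv2.imwrite(f,im['color'][:,:,::-1]); 
    import pickle; pickle.dump(im,open(f[:-4]+'.pkl','wb')); return im
def load(f):
    import pickle; return pickle.load(open(f,'rb'))
def ray(im,u,v):
    h=im['color'].shape[0]; f=h/2/np.tan(np.radians(im['fovy'])/2)
    x=np.array([(u-im['cx'])/f,(v-im['cy'])/f]); s=x.copy()
    for _ in range(30): s=x/(1+im['k1']*(s@s))
    R=cv2.Rodrigues(np.array(im['rvec'],float))[0]; t=np.array(im['tvec'],float).ravel()
    return -R.T@t, R.T@np.array([s[0],s[1],1.])
def plane(im,u,v,z):
    o,d=ray(im,u,v); return (o+d*(z-o[2])/d[2]).round(1)
E
python3 - <<'E'
from h import *
for n in('scene','top'):
    im=grab(n,f'pics/{n}0.png'); o,d=ray(im,320,200); print(n,o.round(),d.round(2),im['fovy'],im['k1'])
s=read_state(); print(s['eef_pos'],s['tool_rot'],s['width'],ctrl.pinch_z)
E
```

```text
scene [949. 419. 868.] [-0.4  -0.42 -0.81] 49.856206533075216 -0.03385722522226262
top [ 300.   -6. 1183.] [ 0.19  0.01 -0.98] 47.0343409858478 -0.11358862986706585
[268.20568801 591.466392   230.46952469] [-3.13986172e+00  1.50341368e-05  2.71581477e+00] 85.56097422413919 18.700000000000003
```

View pics/scene0.png

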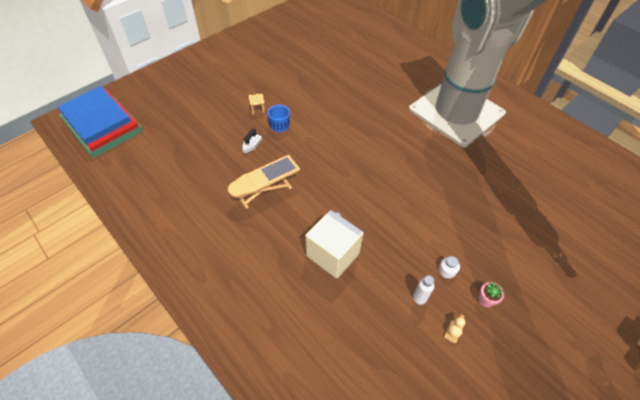

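View pics/top0.png

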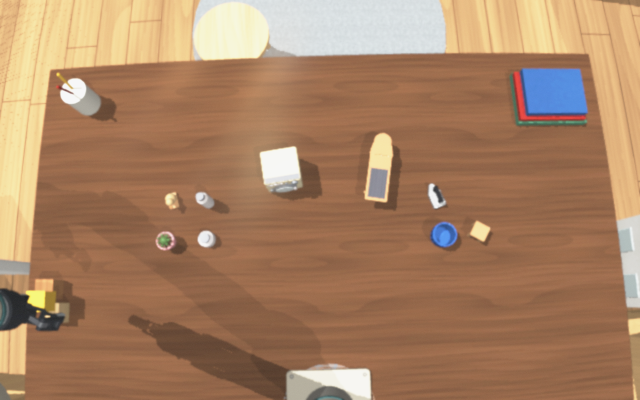

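The top view has the machine at (281,170) and the board at (379,168), with its plate at (377,183). The tall bottle is at (205,200), short bottle (206,239), pot (166,241), duck (172,201), iron (437,195), basket (445,235) and stool (480,231). I'll enlarge crops for precision.

Run:
```python
from h import *
t=load('pics/top0.pkl')
c=t['color'][125:265,150:310,::-1]; a=cv2.resize(c,None,fx=4,fy=4,interpolation=cv2.INTER_CUBIC)
c=t['color'][125:265,350:510,::-1]; b=cv2.resize(c,None,fx=4,fy=4,interpolation=cv2.INTER_CUBIC)
cv2.imwrite('pics/a.png',a);cv2.imwrite('pics/b.png',b)
for n,u,v,z in[('mach',281,155,100),('board',379,168,60),('plate',377,183,60),('bottle',205,199,90),('short',206,238,43),('pot',166,241,42),('duck',172,201,48),('iron',437,193,42),('basket',445,235,50),('stool',480,231,40)]: print(n,plane(t,u,v,z))
```

```text
mach [624.3  97.  100. ]
board [ 594.7 -146.4   60. ]
plate [ 556.  -139.3   60. ]
bottle [521.7 285.5  90. ]
short [431.4 293.5  43. ]
pot [426.2 396.6  42. ]
duck [527.6 382.3  48. ]
iron [ 529.7 -293.7   42. ]
basket [ 420.8 -303.9   50. ]
stool [ 428.9 -397.3   40. ]
```

View pics/a.png

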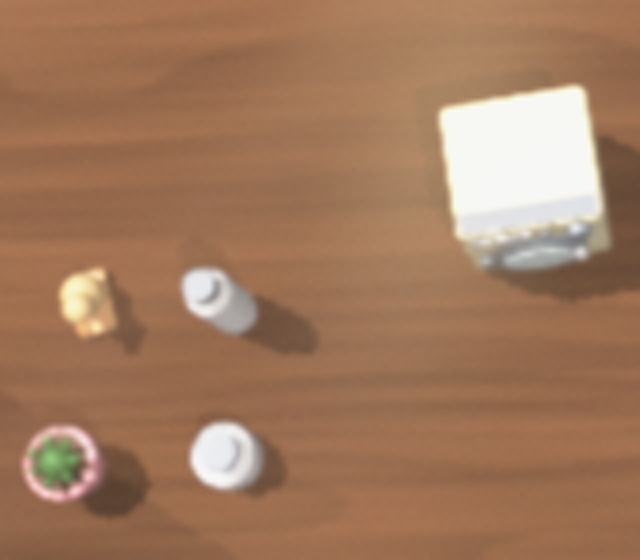

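View pics/b.png

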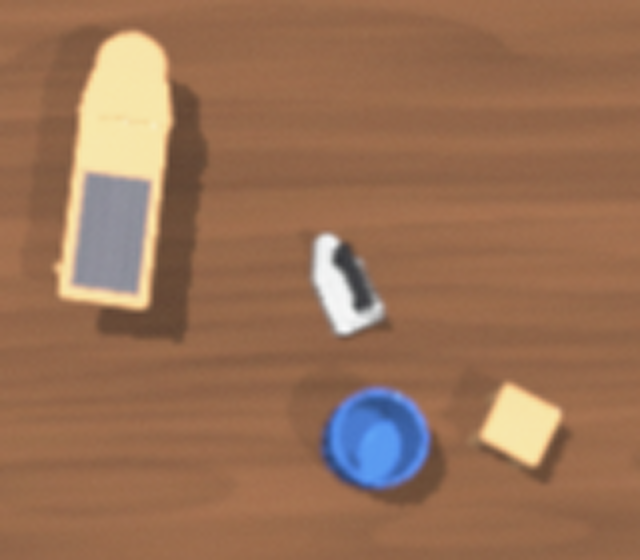

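The enlarged crops give usable points: machine top corners in crop a are (439,110), (582,87), (605,217) and (460,236). Plate corners in crop b are (86,172), (152,180), (141,294) and (75,286). The iron's handle runs from (340,248) to (366,307).

```bash
cat >> h.py <<'E'
def crop(im,x0,x,y,z): return plane(im,x0+(x+.5)/4-.5,125+(y+.5)/4-.5,z)
def go(x,y,z,yaw,n=None):
    "one-off: turn (deg about tool z) and shift in tool axes AFTER the turn and BEFORE it, cm"
    from scipy.spatial.transform import Rotation as Ro
    s=read_state(); R=Ro.from_euler('xyz',s['tool_rot']); d=(np.array([x,y,z])-s['eef_pos'])/10
    T=Ro.from_euler('xyz',[np.pi,0,yaw]); rv=np.degrees((R.inv()*T).as_rotvec())
    print('turn',rv.round(1),'shift before turn',R.inv().apply(d).round(2),'after',T.inv().apply(d).round(2),'dist',np.linalg.norm(d).round(1))
E
python3 - <<'E'
from h import *
t=load('pics/top0.pkl')
A=lambda x,y,z:crop(t,150,x,y,z)
B=lambda x,y,z:crop(t,350,x,y,z)
m=np.array([A(*p,100) for p in[(439,110),(582,87),(605,217),(460,236)]]); print(m[:,:2].tolist())
c=m.mean(0)[:2]; f=(m[0]+m[1]-m[2]-m[3])[:2]; l=(m[0]+m[3]-m[1]-m[2])[:2]
y1=np.arctan2(f[1],f[0]); y2=np.arctan2(-l[0],l[1]); print('mach',c,np.linalg.norm(f)/2,np.linalg.norm(l)/2,y1,y2)
p=np.array([B(*p,60) for p in[(86,172),(152,180),(141,294),(75,286)]]); f=(p[0]+p[1]-p[2]-p[3])[:2]
print('plate',p.mean(0)[:2],np.linalg.norm(f)/2,np.arctan2(f[1],f[0]))
nose=B(132,33,60); sq=(B(60,296,60)+B(150,307,60))/2; e=nose-sq; print('board',sq,nose,np.linalg.norm(e),np.arctan2(e[1],e[0]))
h=B(340,248,42),B(366,307,42); e=h[0]-h[1]; print('iron',(h[0]+h[1])/2,np.linalg.norm(e),np.arctan2(e[1],e[0]))
print('bottle',A(204,287,90),'pot',A(62,462,42),'short',A(222,453,43),'basket',B(379,438,50),'stool',B(521,424,40))
yw=(y1+y2)/2; R=np.array([[np.cos(yw),-np.sin(yw)],[np.sin(yw),np.cos(yw)]])
for n,q in[('bottle',(0,-90)),('basket',(-109,0))]: print(n,'->',c+R@q)
go(510,280,160,np.pi/2+yw)
E
```

```text
[[633.4, 150.3], [645.3, 62.0], [562.6, 49.3], [553.4, 137.4]]
mach [598.675  99.75 ] 82.3508500259711 88.82872564660603 0.1560652778100087 0.11904889339853678
plate [ 556.525 -141.9  ] 73.92842822622424 -0.1452447226340976
board [ 512.75 -134.3    60.  ] [ 687.7 -160.8   60. ] 176.9456201774998 -0.1503290970979765
iron [ 527.1 -295.7   42. ] 41.18106360938242 0.34171717866860796
bottle [528.6 296.5  90. ] pot [428.5 398.9  42. ] short [431.8 295.7  43. ] basket [ 423.1 -302.5   50. ] stool [ 429.9 -397.1   40. ]
bottle -> [611.0161319   10.60014603]
basket -> [490.7046213   84.80351803]
turn [-0.1  0.1 57.7] shift before turn [-34.89 -18.37   7.08] after [-34.17  19.68   7.05] dist 40.1
```

```bash
cat >> h.py <<'E'
def rows(x,y,z,yaw,n):
    from scipy.spatial.transform import Rotation as Ro
    s=read_state(); R0=Ro.from_euler('xyz',s['tool_rot']); p=np.array(s['eef_pos']); d=(np.array([x,y,z])-p)/10/n
    rv=(R0.inv()*Ro.from_euler('xyz',[np.pi,0,yaw])).as_rotvec()
    print('mm/row',10*np.linalg.norm(d).round(2),'deg/row',np.degrees(rv/n).round(2))
    for i in range(n): print(*(R0*Ro.from_rotvec(rv*i/n)).inv().apply(d).round(2))
def way(*w):
    "chain of (x,y,z) at present yaw"
    from scipy.spatial.transform import Rotation as Ro
    s=read_state(); R=Ro.from_euler('xyz',s['tool_rot']); p=np.array(s['eef_pos']); print(p.round(1),s['tool_rot'].round(3) if hasattr(s['tool_rot'],'round') else s['tool_rot'],round(float(s['width']),1))
    for q in w:
        q=np.array(q,float); d=R.inv().apply(q-p)/10; print(q,'shift',d.round(2),'rows',np.ceil(np.abs(np.linalg.norm(d))/3.5)); p=q
E
python3 -c "
from h import *
rows(529,297,140,1.708,12)"
```

```text
mm/row 33.6 deg/row [-0.01  0.    4.81]
-2.99 -1.34 0.76
-3.09 -1.08 0.76
-3.17 -0.82 0.76
-3.23 -0.55 0.76
-3.27 -0.27 0.75
-3.28 -0.0 0.75
-3.27 0.27 0.75
-3.23 0.55 0.75
-3.17 0.82 0.75
-3.09 1.08 0.75
-2.99 1.34 0.75
-2.87 1.58 0.75
```

Emit:
move_arm(targets="0.4 -2.99 -1.34 0.76 0 0 4.8; 0.4 -3.09 -1.08 0.76 0 0 4.8; 0.4 -3.17 -0.82 0.76 0 0 4.8; 0.4 -3.23 -0.55 0.76 0 0 4.8; 0.4 -3.27 -0.27 0.75 0 0 4.8")

```text
clock: 0.52
eef_pos: [377.7, 467.9, 192.8]
tool_rot: [-3.141, 0.0, 2.293]
force: [0.3, 0.7, -0.3]
width: 60.0
gripper_force: 0.0
```

Emit:
move_arm(targets="0.4 -3.28 0 0.75 0 0 4.8; 0.4 -3.27 0.27 0.75 0 0 4.8; 0.4 -3.23 0.55 0.75 0 0 4.8; 0.4 -3.17 0.82 0.75 0 0 4.8; 0.4 -3.09 1.08 0.75 0 0 4.8")

```text
clock: 0.93
eef_pos: [486.5, 345.5, 155.3]
tool_rot: [-3.141, 0.0, 1.874]
force: [-0.1, 0.4, 0.7]
width: 59.7
gripper_force: 0.0
```

Emit:
move_arm(targets="0.4 -2.99 1.34 0.75 0 0 4.8; 0.4 -2.87 1.58 0.75 0 0 4.8; 0.4 0 0 0 0 0 0")

```text
clock: 1.18
eef_pos: [534.2, 289.3, 139.6]
tool_rot: [3.14, 0.007, 1.697]
force: [1.4, -1.1, 0.2]
width: 59.1
gripper_force: 0.0
```

```bash
python3 -c "
from h import *
way((529,297,32))
grab('wrist','pics/w1.png')"
```

```text
[534.2 289.3 139.6] [3.14  0.007 1.697] 59.1
[529. 297.  32.] shift [ 0.9  -0.44 10.75] rows 4.0
```

View pics/w1.png

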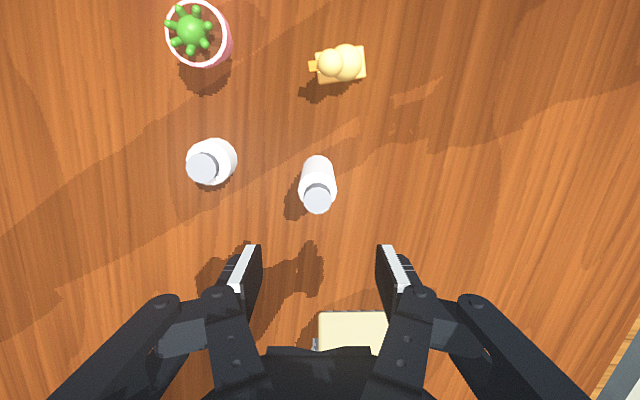

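The wrist view shows the tall bottle's cap at (317,201) between the open fingers, the short bottle's cap at (202,167), the pot rim at (198,33) and the duck at (340,62). I'll check these against the top estimates.

```bash
python3 -c "
from h import *
w=load('pics/w1.pkl')
print(plane(w,317.5,201,90),plane(w,198,33,42),plane(w,202,167,43))
way((529,297,32))"
```

```text
[533.1 301.3  90. ] [432.3 402.5  42. ] [436.4 302.2  43. ]
[531.9 292.9 139.9] [-3.141  0.004  1.703] 59.8
[529. 297.  32.] shift [ 0.49 -0.23 10.79] rows 4.0
```

Emit:
move_arm(targets="0.4 0 0 0.5 0 0 0; 0.4 0 0 0 0 0 0; 0.4 0 0 0 0 0 0")

```text
clock: 1.48
eef_pos: [528.1, 299.5, 135.5]
tool_rot: [-3.14, -0.001, 1.713]
force: [-0.1, 1.0, -0.5]
width: 59.5
gripper_force: 0.0
```

```bash
python3 -c "
from h import *
way((531,298.5,32))"
```

```text
[528.1 299.5 135.5] [-3.140e+00 -1.000e-03  1.713e+00] 59.5
[531.  298.5  32. ] shift [-0.15  0.28 10.35] rows 3.0
```

Emit:
move_arm(targets="0.4 -0.1 0.1 2.6 0 0 0; 0.4 0 0.1 2.6 0 0 0; 0.4 0 0 2.6 0 0 0; 0.4 0 0 2.4 0 0 0; 0.4 0 0 0 0 0 0")

```text
clock: 1.9
eef_pos: [527.7, 297.2, 29.8]
tool_rot: [-3.134, 0.002, 1.713]
force: [-1.1, -0.1, 0.5]
width: 59.7
gripper_force: 0.0
```

Emit:
move_arm(targets="-1 0 0 0 0 0 0; -1 0 0 0 0 0 0; -1 0 0 0 0 0 0; -1 0 0 0 0 0 0; -1 0 0 0 0 0 0")

```text
clock: 2.32
eef_pos: [532.9, 298.2, 35.8]
tool_rot: [3.138, -0.002, 1.711]
force: [-0.8, 0.4, 6.6]
width: 28.4
gripper_force: 59.8
```

Emit:
move_arm(targets="-1 0 0 0 0 0 0; -1 0 0 0 0 0 0; -1 0 0 -0.5 0 0 0; -1 0 0 -1 0 0 0; -1 0 0 -1 0 0 0")

```text
clock: 2.73
eef_pos: [531.3, 297.0, 59.7]
tool_rot: [-3.141, 0.0, 1.71]
force: [0.3, 0.2, -1.0]
width: 28.5
gripper_force: 59.2
```

```bash
python3 -c "
from h import *
way((531,298,70),(611,10.6,70))"
```

```text
[531.3 297.   59.7] [-3.141  0.     1.71 ] 28.5
[531. 298.  70.] shift [ 0.1  -0.02 -1.04] rows 1.0
[611.   10.6  70. ] shift [-2.957e+01  3.920e+00  1.000e-02] rows 9.0
```

Emit:
move_arm(targets="-1 0 0 -3.5 0 0 0; -1 -1 0.1 -3.5 0 0 0; -1 -2 0.3 -3.2 0 0 0; -1 -3 0.4 -0.7 0 0 0; -1 -3.3 0.4 0 0 0 0")

```text
clock: 3.15
eef_pos: [558.5, 208.3, 172.4]
tool_rot: [3.134, -0.003, 1.714]
force: [0.8, 0.4, -1.1]
width: 28.2
gripper_force: 59.3
```

Emit:
move_arm(targets="-1 -3.4 0.5 0 0 0 0; -1 -3.4 0.5 0 0 0 0; -1 -3.4 0.5 0 0 0 0; -1 -3.4 0.4 0 0 0 0; -1 -3.3 0.4 0 0 0 0")

```text
clock: 3.57
eef_pos: [603.1, 40.7, 169.1]
tool_rot: [3.141, 0.0, 1.71]
force: [-0.4, 1.2, -0.2]
width: 28.2
gripper_force: 59.3
```

Emit:
move_arm(targets="-1 -2 0.3 0 0 0 0; -1 -1.2 0.1 0 0 0 0; -1 0 0 0 0 0 0; -1 0 0 0 0 0 0; -1 0 0 0 0 0 0")

```text
clock: 3.98
eef_pos: [610.7, 14.3, 167.9]
tool_rot: [-3.141, -0.002, 1.713]
force: [-0.1, 0.8, -0.9]
width: 28.4
gripper_force: 59.3
```

```bash
python3 -c "
from h import *
way((611,10.6,34))
grab('top','pics/t2.png')
t=load('pics/t2.pkl');cv2.imwrite('pics/c.png',cv2.resize(t['color'][125:265,230:430,::-1],None,fx=4,fy=4,interpolation=cv2.INTER_CUBIC))"
```

```text
[610.7  14.3 167.9] [-3.141e+00 -2.000e-03  1.713e+00] 28.4
[611.   10.6  34. ] shift [-0.4  -0.02 13.39] rows 4.0
```

Emit:
move_arm(targets="-1 -0.2 0 3.5 0 0 0; -1 -0.2 0 3.5 0 0 0; -1 0 0 3.2 0 0 0; -1 0 0 2 0 0 0; -1 0 0 0.8 0 0 0")

```text
clock: 4.45
eef_pos: [608.9, 10.1, 35.5]
tool_rot: [-3.135, -0.002, 1.713]
force: [-15.4, 0.8, 64.9]
width: 28.7
gripper_force: 66.3
```

Emit:
move_arm(targets="-1 0 0 0.2 0 0 0; -1 0 0 0 0 0 0; -1 0 0 0 0 0 0; -1 0 0 0 0 0 0")

```text
clock: 4.78
eef_pos: [612.4, 8.8, 36.6]
tool_rot: [3.14, -0.0, 1.712]
force: [0.5, -0.1, -1.6]
width: 28.1
gripper_force: 59.3
```

Emit:
move_arm(targets="-1 0 0 0.1 0 0 0; -1 0 0 0.1 0 0 0; -1 0 0 0 0 0 0; -1 0 0 0 0 0 0")

```text
clock: 5.12
eef_pos: [612.5, 8.3, 35.8]
tool_rot: [3.14, -0.001, 1.711]
force: [-1.8, 1.1, 10.5]
width: 28.4
gripper_force: 60.6
```

```bash
python3 -c "
from h import *
s=read_state();print(s['force'],s['eef_pos'])
grab('scene','pics/s2.png')
t=load('pics/s2.pkl');cv2.imwrite('pics/c.png',cv2.resize(t['color'][170:310,280:420,::-1],None,fx=4,fy=4,interpolation=cv2.INTER_CUBIC))"
```

```text
[-1.75291586  1.1420412  10.47106113] [612.53298216   8.33636212  35.7775932 ]
```

View pics/c.png

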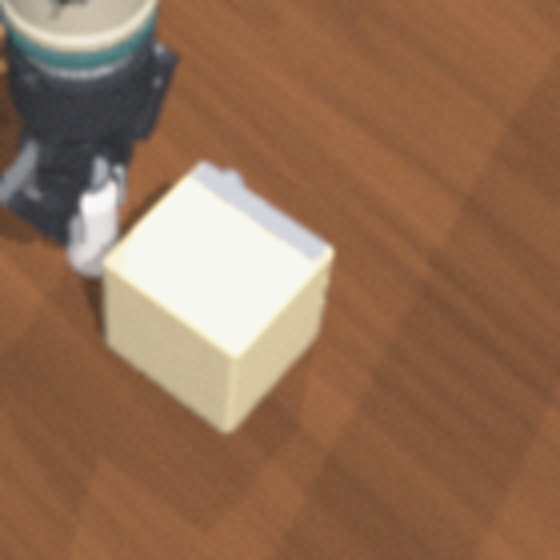

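The bottle stands on the table beside the machine at crop (95,230), with a contact force of 10 N. Next I release it, rise and check the machine's corners from this second view.

Emit:
move_arm(targets="0.2 0 0 -0.05 0 0 0; 0.2 0 0 0 0 0 0; 0.2 0 0 0 0 0 0; 0.2 0 0 0 0 0 0; 0.2 0 0 0 0 0 0")

```text
clock: 5.58
eef_pos: [611.7, 7.6, 34.2]
tool_rot: [-3.141, 0.0, 1.71]
force: [-0.5, 0.1, -0.5]
width: 51.2
gripper_force: 0.0
```

Emit:
move_arm(targets="0.2 0 0 -1 0 0 0; 0.2 0 0 -3 0 0 0; 0.2 0 0 -3.8 0 0 0; 0.2 0 0 -3.8 0 0 0; 0.5 0 0 -2 0 0 0")

```text
clock: 6.0
eef_pos: [613.8, 7.2, 175.3]
tool_rot: [3.136, 0.001, 1.71]
force: [0.5, -0.3, -0.5]
width: 62.0
gripper_force: 0.0
```

```bash
python3 -c "
from h import *
t=load('pics/s2.pkl')
C=lambda x,y,z:plane(t,280+(x+.5)/4-.5,170+(y+.5)/4-.5,z)
m=np.array([C(*q,100) for q in[(200,163),(333,252),(232,355),(104,262)]]);print(m.tolist(),m.mean(0))
d=m[3]-m[0];print(np.arctan2(d[1],d[0])); d=m[1]-m[0]; print(np.arctan2(-d[0],d[1]))
way((430.5,400.5,150))"
```

```text
[[572.2, 54.7, 100.0], [559.0, 142.1, 100.0], [640.0, 150.2, 100.0], [651.7, 66.7, 100.0]] [605.725 103.425 100.   ]
0.14981245657289735
0.14989688394405107
[613.8   7.2 175.3] [3.136e+00 1.000e-03 1.710e+00] 62.0
[430.5 400.5 150. ] shift [ 41.5  -12.71   2.42] rows 13.0
```

Emit:
move_arm(targets="0.8 3.2 -0.98 0 0 0 0; 0.8 3.2 -0.98 0 0 0 0; 0.8 3.2 -0.98 0 0 0 0; 0.8 3.2 -0.98 0 0 0 0; 0.8 3.2 -0.98 0 0 0 0")

```text
clock: 6.42
eef_pos: [540.2, 160.4, 171.2]
tool_rot: [3.141, -0.0, 1.71]
force: [-0.1, 0.4, -0.3]
width: 77.0
gripper_force: 0.0
```

Emit:
move_arm(targets="0.8 3.2 -0.98 0.3 0 0 0; 0.8 3.2 -0.98 0.3 0 0 0; 0.8 3.2 -0.98 0.5 0 0 0; 0.8 3.2 -0.98 0.5 0 0 0; 0.8 3.2 -0.98 0.5 0 0 0")

```text
clock: 6.83
eef_pos: [469.4, 312.3, 150.0]
tool_rot: [3.141, -0.0, 1.71]
force: [0.8, 0.5, 0.4]
width: 77.0
gripper_force: 0.0
```

Emit:
move_arm(targets="0.8 3.2 -0.98 0 0 0 0; 0.8 3.2 -0.98 0 0 0 0; 0.8 3.0 -0.98 0 0 0 0; 0.8 0 0 0 0 0 0; 0.8 0 0 0 0 0 0")

```text
clock: 7.25
eef_pos: [426.3, 402.3, 149.7]
tool_rot: [-3.141, -0.001, 1.715]
force: [0.6, -0.4, -0.5]
width: 76.8
gripper_force: 0.0
```

```bash
python3 -c "
from h import *
way((431,400.5,20))
w=grab('wrist','pics/w3.png')
hsv=cv2.cvtColor(w['color'],cv2.COLOR_RGB2HSV)
m=cv2.inRange(hsv,(150,60,80),(179,255,255))
n,l,s,c=cv2.connectedComponentsWithStats(m); print(s[1:][s[1:,4]>100],c[1:][s[1:,4]>100])"
```

```text
[426.3 402.3 149.7] [-3.141e+00 -1.000e-03  1.715e+00] 76.8
[431.  400.5  20. ] shift [-0.26  0.44 12.97] rows 4.0
[] []
```

View pics/w3.png

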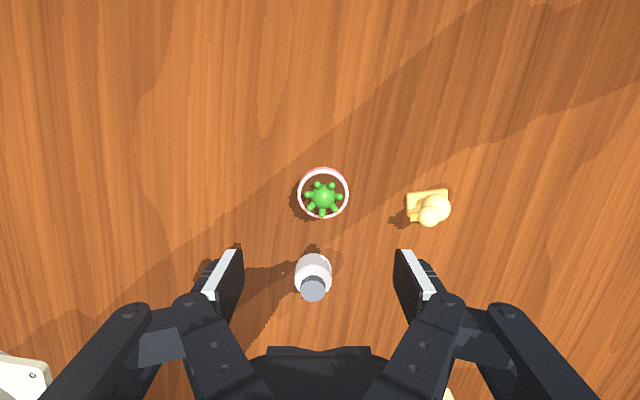

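The wrist view shows the pot rim centred at (323,193), the short bottle at (313,280) and the duck at (430,207). All are clear of the fingers' path down.

```bash
python3 -c "
from h import *
w=load('pics/w3.pkl'); print(plane(w,323,193,42))
way((431,400.5,20))"
```

```text
[431.2 402.5  42. ]
[427.6 400.1 149.8] [3.141 0.    1.712] 76.7
[431.  400.5  20. ] shift [-1.000e-02  3.300e-01  1.298e+01] rows 4.0
```

Emit:
move_arm(targets="0.8 -0.1 0.2 3 0 0 0; 0.8 0 0.2 3.3 0 0 0; 0.8 0 0 3.3 0 0 0; 0.8 0 0 2.4 0 0 0; 0.8 0 0 1.0 0 0 0")

```text
clock: 7.72
eef_pos: [431.7, 396.0, 16.6]
tool_rot: [-3.138, 0.004, 1.708]
force: [-0.7, -0.7, 0.0]
width: 77.0
gripper_force: 0.0
```

Emit:
move_arm(targets="0.8 0 0 0 0 0 0; 0.8 0 0 0 0 0 0; 0.8 0 0 0 0 0 0")

```text
clock: 7.97
eef_pos: [433.6, 399.7, 21.1]
tool_rot: [3.139, -0.001, 1.71]
force: [-0.6, 0.2, -0.2]
width: 76.9
gripper_force: 0.0
```

Emit:
move_arm(targets="0.8 0 0 0.5 0 0 0; 0.8 0 0 0.1 0 0 0; -1 0 0 0 0 0 0; -1 0 0 0 0 0 0; -1 0 0 0 0 0 0")

```text
clock: 8.38
eef_pos: [432.1, 399.7, 14.0]
tool_rot: [3.141, -0.001, 1.711]
force: [-2.3, 0.5, 7.3]
width: 43.2
gripper_force: 60.3
```

Emit:
move_arm(targets="-1 0 0 0 0 0 0; -1 0 0 0 0 0 0; -1 0 0 0 0 0 0; -1 0 0 0 0 0 0")

```text
clock: 8.72
eef_pos: [432.1, 399.6, 14.1]
tool_rot: [3.141, -0.001, 1.711]
force: [-1.3, -1.1, 4.7]
width: 43.0
gripper_force: 60.1
```

Emit:
move_arm(targets="-1 0 0 -0.5 0 0 0; -1 0 0 -1.5 0 0 0; -1 0 0 -3 0 0 0; -1 0 0 -3.5 0 0 0; -1 0 0 -3.5 0 0 0")

```text
clock: 9.13
eef_pos: [431.5, 398.7, 134.2]
tool_rot: [-3.14, 0.001, 1.71]
force: [1.5, 0.3, -0.6]
width: 43.1
gripper_force: 61.1
```

```bash
python3 -c "
from h import *
way((602,101.6,160),(602,101.6,120))"
```

```text
[431.5 398.7 134.2] [-3.14e+00  1.00e-03  1.71e+00] 43.1
[602.  101.6 160. ] shift [-31.8   12.75  -2.55] rows 10.0
[602.  101.6 120. ] shift [0.01 0.01 4.  ] rows 2.0
```

Emit:
move_arm(targets="-1 -3.2 1.3 -0.6 0 0 0; -1 -3.2 1.3 -0.6 0 0 0; -1 -3.2 1.3 -0.6 0 0 0; -1 -3.2 1.3 -0.4 0 0 0; -1 -3.2 1.3 -0.3 0 0 0")

```text
clock: 9.55
eef_pos: [519.3, 248.6, 159.1]
tool_rot: [3.141, -0.0, 1.711]
force: [1.1, 0.7, -1.2]
width: 43.5
gripper_force: 61.1
```

Emit:
move_arm(targets="-1 -3.2 1.3 0 0 0 0; -1 -3.2 1.3 0 0 0 0; -1 -3.2 1.3 0 0 0 0; -1 -3.2 1.3 0 0 0 0; -1 -2.0 0.7 0 0 0 0")

```text
clock: 9.97
eef_pos: [599.6, 106.8, 158.7]
tool_rot: [3.14, 0.003, 1.706]
force: [-0.5, -1.1, -0.5]
width: 43.3
gripper_force: 61.1
```

Emit:
move_arm(targets="-1 -1 0.35 0 0 0 0; -1 0 0 0 0 0 0; -1 0 0 0 0 0 0; -1 0 0 0 0 0 0; -1 0 0 0 0 0 0")

```text
clock: 10.38
eef_pos: [601.5, 105.1, 158.2]
tool_rot: [-3.141, -0.002, 1.714]
force: [-0.3, 0.2, -1.6]
width: 43.0
gripper_force: 61.1
```

```bash
python3 -c "
from h import *
way((602,101.6,117))"
```

```text
[601.5 105.1 158.2] [-3.141e+00 -2.000e-03  1.714e+00] 43.0
[602.  101.6 117. ] shift [-0.36 -0.    4.12] rows 2.0
```

Emit:
move_arm(targets="-1 -0.3 0 1.2 0 0 0; -1 0 0 1.2 0 0 0; -1 0 0 0.8 0 0 0; -1 0 0 0.5 0 0 0; -1 0 0 0.3 0 0 0")

```text
clock: 10.8
eef_pos: [602.1, 99.3, 116.7]
tool_rot: [-3.139, 0.0, 1.711]
force: [0.2, 0.6, -0.6]
width: 42.8
gripper_force: 61.1
```

Emit:
move_arm(targets="-1 0 0 0.2 0 0 0; -1 0 0 0.1 0 0 0; -1 0 0 0 0 0 0; -1 0 0 0 0 0 0")

```text
clock: 11.13
eef_pos: [603.3, 99.3, 115.7]
tool_rot: [3.141, -0.0, 1.71]
force: [-0.4, -0.1, -0.1]
width: 43.2
gripper_force: 61.1
```

Emit:
move_arm(targets="-1 0 0 0.1 0 0 0; -1 0 0 0.1 0 0 0; -1 0 0 0 0 0 0; -1 0 0 0 0 0 0")

```text
clock: 11.47
eef_pos: [603.4, 99.3, 114.1]
tool_rot: [3.141, -0.0, 1.71]
force: [-1.5, 0.5, 4.6]
width: 43.0
gripper_force: 61.4
```

Emit:
move_arm(targets="0.6 0 0 0 0 0 0; 0.6 0 0 0 0 0 0; 0.6 0 0 0 0 0 0; 0.6 0 0 0 0 0 0; 0.6 0 0 0 0 0 0")

```text
clock: 11.88
eef_pos: [603.0, 99.3, 113.2]
tool_rot: [-3.141, 0.0, 1.71]
force: [-0.1, -0.1, -0.1]
width: 68.1
gripper_force: 0.0
```

Emit:
move_arm(targets="0.8 0 0 -1 0 0 0; 0.8 0 0 -2.5 0 0 0; 0.8 0 0 -3 0 0 0; 0.8 0 0 -1.5 0 0 0; 0.8 0 0 0 0 0 0")

```text
clock: 12.3
eef_pos: [605.8, 99.4, 198.0]
tool_rot: [3.134, -0.0, 1.71]
force: [-0.5, 0.4, 0.1]
width: 76.9
gripper_force: 0.0
```

```bash
python3 -c "
from h import *
way((425.5,-303,140))
t=grab('top','pics/t4.png');cv2.imwrite('pics/c4.png',cv2.resize(t['color'][125:265,150:350,::-1],None,fx=4,fy=4,interpolation=cv2.INTER_CUBIC))"
```

```text
[605.8  99.4 198. ] [ 3.134 -0.     1.71 ] 76.9
[ 425.5 -303.   140. ] shift [-37.34 -23.49   5.61] rows 13.0
```

Emit:
move_arm(targets="1 -2.87 -1.81 0 0 0 0; 1 -2.87 -1.81 0 0 0 0; 1 -2.87 -1.81 0 0 0 0; 1 -2.87 -1.81 0 0 0 0; 1 -2.87 -1.81 0.2 0 0 0")

```text
clock: 12.77
eef_pos: [531.9, -56.5, 190.7]
tool_rot: [-3.14, -0.0, 1.711]
force: [-0.0, -0.6, 1.5]
width: 85.1
gripper_force: 0.0
```

Emit:
move_arm(targets="1 -2.87 -1.81 0.7 0 0 0; 1 -2.87 -1.81 0.8 0 0 0; 1 -2.87 -1.81 0.8 0 0 0; 1 -2.87 -1.81 0.8 0 0 0; 1 -2.87 -1.81 0.8 0 0 0")

```text
clock: 13.18
eef_pos: [462.1, -211.0, 151.3]
tool_rot: [-3.14, -0.001, 1.711]
force: [0.3, -0.6, -0.1]
width: 85.5
gripper_force: 0.0
```

Emit:
move_arm(targets="1 -2.87 -1.81 0.8 0 0 0; 1 -2.87 -1.81 0.7 0 0 0; 1 -2.87 -1.81 0 0 0 0; 1 0 0 0 0 0 0; 1 0 0 0 0 0 0")

```text
clock: 13.6
eef_pos: [419.8, -304.8, 136.6]
tool_rot: [-3.14, -0.001, 1.705]
force: [0.9, -0.0, 0.6]
width: 85.2
gripper_force: 0.0
```

Emit:
move_arm(targets="1 0 0 0 0 0 0; 1 0 0 0 0 0 0")

```text
clock: 13.77
eef_pos: [422.5, -301.2, 137.0]
tool_rot: [-3.141, -0.002, 1.713]
force: [-0.0, 0.6, -0.6]
width: 85.3
gripper_force: 0.0
```

```bash
python3 -c "
from h import *
way((425.5,-303,20))
w=grab('wrist','pics/w5.png')"
```

```text
[ 422.5 -301.2  137. ] [-3.141e+00 -2.000e-03  1.713e+00] 85.3
[ 425.5 -303.    20. ] shift [-0.24  0.27 11.7 ] rows 4.0
```

View pics/w5.png

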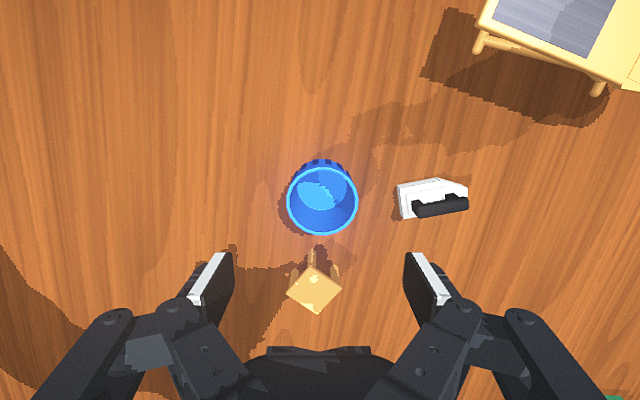

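View pics/c4.png

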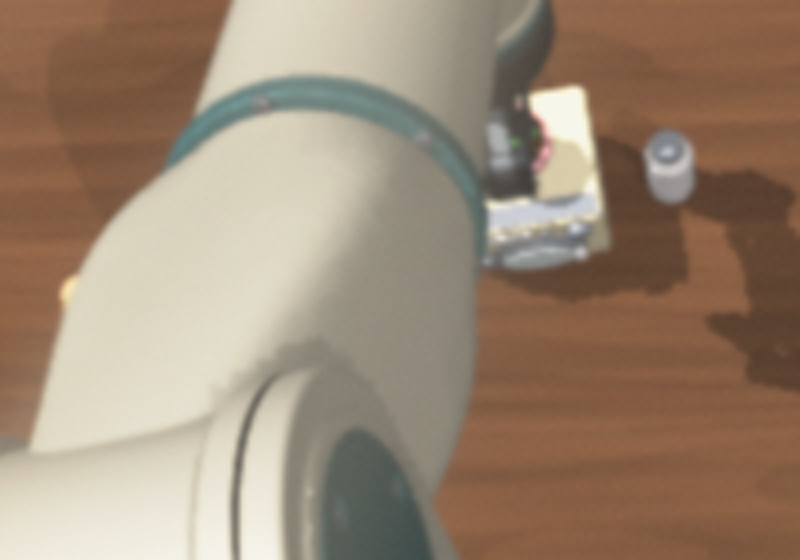

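The wrist view has the basket rim centred at (322,200), the iron's heel at (398,200) and the stool at (314,290), with room for the fingers. The top crop shows the bottle's cap at (669,147), upright beside the machine, and the pot on the machine.

```bash
python3 -c "
from h import *
w=load('pics/w5.pkl'); print(plane(w,322,200,50), plane(w,428,204,42),plane(w,466,203,42),plane(w,414,208,42))
t=load('pics/t4.pkl'); b=crop(t,150,669,148,90); d=b[:2]-[598.7,99.8]; y=.145; print(b,d@[np.cos(y),np.sin(y)],d@[-np.sin(y),np.cos(y)])
way((425.5,-303,15))"
```

```text
[ 426.2 -300.5   50. ] [ 517.2 -294.    42. ] [ 549.7 -288.5   42. ] [ 506.1 -299.3   42. ]
[607.5   9.6  90. ] -4.325565188212453 -90.52496609114263
[ 422.7 -301.2  137.1] [-3.142e+00 -1.000e-03  1.713e+00] 85.7
[ 425.5 -303.    15. ] shift [-0.24  0.25 12.21] rows 4.0
```

Emit:
move_arm(targets="1 0 0.25 3 0 0 0; 1 0 0 3.3 0 0 0; 1 0 0 3 0 0 0; 1 0 0 2.0 0 0 0; 1 0 0 0.8 0 0 0")

```text
clock: 14.23
eef_pos: [423.8, -300.0, 13.7]
tool_rot: [-3.139, -0.004, 1.713]
force: [-0.8, 0.8, 0.0]
width: 85.6
gripper_force: 0.0
```

Emit:
move_arm(targets="-1 0 0 0 0 0 0; -1 0 0 0 0 0 0; -1 0 0 0 0 0 0; -1 0 0 0 0 0 0; -1 0 0 0 0 0 0")

```text
clock: 14.65
eef_pos: [425.5, -303.1, 17.8]
tool_rot: [3.139, 0.002, 1.711]
force: [1.5, 0.4, 4.8]
width: 57.8
gripper_force: 64.3
```

Emit:
move_arm(targets="-1 0 0 0 0 0 0; -1 0 0 0 0 0 0; -1 0 0 -0.5 0 0 0; -1 0 0 -1 0 0 0; -1 0 0 -2 0 0 0")

```text
clock: 15.07
eef_pos: [423.3, -301.9, 51.1]
tool_rot: [-3.139, -0.002, 1.71]
force: [-0.2, -0.2, 0.5]
width: 57.7
gripper_force: 64.2
```

```bash
python3 -c "
from h import *
rows(494,86,100,0.145,13)"
```

```text
mm/row 30.6 deg/row [-0.02  0.    6.9 ]
2.88 0.95 -0.37
2.97 0.6 -0.37
3.02 0.24 -0.37
3.03 -0.13 -0.37
2.99 -0.49 -0.37
2.91 -0.85 -0.37
2.79 -1.19 -0.37
2.63 -1.52 -0.37
2.43 -1.82 -0.37
2.19 -2.1 -0.37
1.92 -2.35 -0.37
1.63 -2.56 -0.37
1.31 -2.74 -0.38
```

Emit:
move_arm(targets="-1 2.88 0.95 -0.9 0 0 6.9; -1 2.97 0.6 -0.9 0 0 6.9; -1 3.02 0.24 -0.9 0 0 6.9; -1 3.03 -0.13 -0.9 0 0 6.9; -1 2.99 -0.49 -0.9 0 0 6.9")

```text
clock: 15.48
eef_pos: [451.8, -152.0, 97.7]
tool_rot: [3.141, -0.001, 1.102]
force: [0.3, 0.4, -0.0]
width: 58.3
gripper_force: 64.2
```

Emit:
move_arm(targets="-1 2.91 -0.85 -0.3 0 0 6.9; -1 2.79 -1.19 0 0 0 6.9; -1 2.63 -1.52 0 0 0 6.9; -1 2.43 -1.82 0 0 0 6.9; -1 2.19 -2.1 0 0 0 6.9")

```text
clock: 15.9
eef_pos: [478.9, -2.3, 100.4]
tool_rot: [-3.141, -0.002, 0.5]
force: [0.1, -0.9, -1.2]
width: 57.9
gripper_force: 64.2
```

Emit:
move_arm(targets="-1 1.92 -2.35 0 0 0 6.9; -1 1.63 -2.56 0 0 0 6.9; -1 1.31 -2.74 0 0 0 6.9; -1 0 0 0 0 0 0; -1 0 0 0 0 0 0")

```text
clock: 16.32
eef_pos: [494.9, 88.2, 99.6]
tool_rot: [-3.141, -0.0, 0.151]
force: [-0.8, -1.3, -0.1]
width: 58.2
gripper_force: 64.2
```

Emit:
move_arm(targets="-1 0 0 0 0 0 0; -1 0 0 0 0 0 0")

```text
clock: 16.48
eef_pos: [494.8, 84.1, 99.9]
tool_rot: [3.142, -0.0, 0.144]
force: [-0.1, -0.4, -0.1]
width: 58.0
gripper_force: 64.2
```

```bash
python3 -c "
from h import *
way((494,86,20))"
```

```text
[494.8  84.1  99.9] [ 3.142 -0.     0.144] 58.0
[494.  86.  20.] shift [-0.06 -0.2   7.99] rows 3.0
```

Emit:
move_arm(targets="-1 0 -0.1 2 0 0 0; -1 0 0 2.2 0 0 0; -1 0 0 1.8 0 0 0; -1 0 0 1 0 0 0; -1 0 0 0.6 0 0 0")

```text
clock: 16.9
eef_pos: [494.3, 84.9, 22.7]
tool_rot: [-3.142, 0.001, 0.142]
force: [-0.0, -0.7, -0.4]
width: 58.2
gripper_force: 64.2
```

Emit:
move_arm(targets="-1 0 0 0.2 0 0 0; -1 0 0 0.1 0 0 0; -1 0 0 0 0 0 0; -1 0 0 0 0 0 0")

```text
clock: 17.23
eef_pos: [495.3, 86.3, 21.1]
tool_rot: [-3.142, -0.001, 0.145]
force: [0.5, -0.5, -0.3]
width: 57.8
gripper_force: 64.2
```

Emit:
move_arm(targets="-1 0 0 0.15 0 0 0; -1 0 0 0.1 0 0 0; -1 0 0 0 0 0 0; -1 0 0 0 0 0 0")

```text
clock: 17.57
eef_pos: [494.8, 86.5, 18.0]
tool_rot: [-3.142, -0.0, 0.145]
force: [0.2, 0.4, -1.2]
width: 58.2
gripper_force: 64.2
```

Emit:
move_arm(targets="-1 0 0 0.1 0 0 0; -1 0 0 0.1 0 0 0; -1 0 0 0 0 0 0; -1 0 0 0 0 0 0")

```text
clock: 17.9
eef_pos: [494.9, 86.5, 17.7]
tool_rot: [-3.14, -0.001, 0.145]
force: [-4.9, 1.3, 20.9]
width: 57.7
gripper_force: 65.8
```

Emit:
move_arm(targets="1 0 0 -0.1 0 0 0; 1 0 0 0 0 0 0; 1 0 0 0 0 0 0; 1 0 0 0 0 0 0; 1 0 0 0 0 0 0")

```text
clock: 18.32
eef_pos: [494.7, 86.4, 16.7]
tool_rot: [3.141, 0.0, 0.145]
force: [0.5, -0.2, -0.5]
width: 85.2
gripper_force: 0.0
```

Emit:
move_arm(targets="1 0 0 -1 0 0 0; 1 0 0 -2.5 0 0 0; 1 0 0 -3 0 0 0; 1 0 0 -3.5 0 0 0; 1 0 0 -2.5 0 0 0")

```text
clock: 18.73
eef_pos: [495.0, 85.8, 144.6]
tool_rot: [3.141, -0.001, 0.144]
force: [0.7, 1.0, -0.6]
width: 85.2
gripper_force: 0.0
```

```bash
python3 -c "
from h import *
rows(528,-294.5,140,0.28,12)"
```

```text
mm/row 31.8 deg/row [ 0.   -0.   -0.65]
-0.18 3.18 0.04
-0.22 3.17 0.04
-0.25 3.17 0.04
-0.29 3.17 0.04
-0.33 3.16 0.04
-0.36 3.16 0.04
-0.4 3.16 0.04
-0.43 3.15 0.04
-0.47 3.15 0.04
-0.5 3.14 0.04
-0.54 3.13 0.04
-0.58 3.13 0.04
```

Gripper set to −0.2 (about 34 mm) for the narrow handle.

Emit:
move_arm(targets="1 -0.2 3.2 0 0 0 -0.65; 0.5 -0.2 3.2 0 0 0 -0.65; 0 -0.25 3.2 0 0 0 -0.65; 0 -0.3 3.2 0 0 0 -0.65; 0 -0.3 3.2 0 0 0 -0.65")

```text
clock: 19.15
eef_pos: [508.8, -74.9, 142.6]
tool_rot: [3.142, 0.0, 0.202]
force: [0.6, -0.5, -0.1]
width: 42.8
gripper_force: 0.0
```

Emit:
move_arm(targets="0 -0.35 3.2 0 0 0 -0.65; 0 -0.4 3.2 0 0 0 -0.65; 0 -0.45 3.2 0 0 0 -0.65; 0 -0.45 3.2 0 0 0 -0.65; 0 -0.5 3.1 0 0 0 -0.65")

```text
clock: 19.57
eef_pos: [523.1, -235.1, 142.5]
tool_rot: [3.141, 0.0, 0.258]
force: [0.8, 0.2, 0.3]
width: 42.9
gripper_force: 0.0
```

Emit:
move_arm(targets="0 -0.55 3.1 0 0 0 -0.65; 0 -0.6 3 0 0 0 -0.65; 0 0 0 0 0 0 0; 0 0 0 0 0 0 0; 0 0 0 0 0 0 0")

```text
clock: 19.98
eef_pos: [527.9, -294.4, 141.9]
tool_rot: [-3.14, 0.0, 0.281]
force: [0.4, 1.6, -0.4]
width: 42.6
gripper_force: 0.0
```

Emit:
move_arm(targets="0 0 0 0 0 0 0; 0 0 0 0 0 0 0")

```text
clock: 20.15
eef_pos: [528.7, -293.4, 141.8]
tool_rot: [-3.14, -0.0, 0.283]
force: [0.8, 0.5, 0.2]
width: 42.6
gripper_force: 0.0
```

```bash
python3 -c "
from h import *
w=grab('wrist','pics/w6.png')
way((528,-294.5,24))"
```

```text
[ 528.7 -293.6  141.9] [-3.141  0.     0.283] 42.8
[ 528.  -294.5   24. ] shift [-0.09  0.08 11.79] rows 4.0
```

View pics/w6.png

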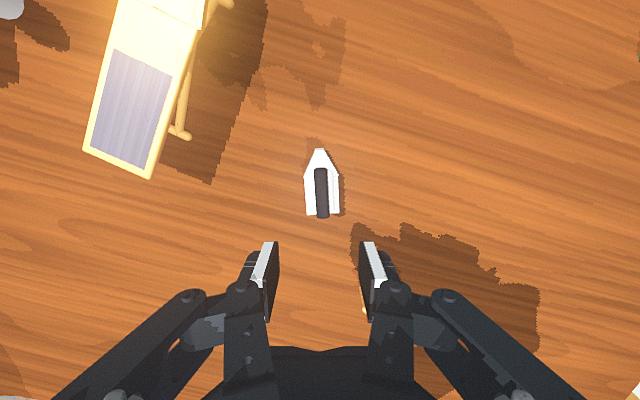

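The wrist view shows the iron's handle from (320,168) to (322,218), aligned with the tool and centred between the fingers. The plate corners are at about (114,49), (173,72), (147,171) and (90,149).

```bash
python3 -c "
from h import *
w=load('pics/w6.pkl')
print((plane(w,320,168,42)+plane(w,322,218,42))/2)
p=np.array([plane(w,*q,60) for q in[(114,49),(173,72),(147,171),(90,149)]]);f=p[0]+p[1]-p[2]-p[3];print(p.tolist(),p.mean(0),np.arctan2(f[1],f[0]),np.linalg.norm(f)/2)"
```

```text
[ 532.15 -295.6    42.  ]
[[599.8, -124.2, 60.0], [595.8, -167.1, 60.0], [517.6, -157.0, 60.0], [522.9, -111.4, 60.0]] [ 559.025 -139.925   60.   ] -0.14658762096187825 78.39072011405428
```

Emit:
move_arm(targets="0 0 0.05 3 0 0 0; 0 0 0 3.3 0 0 0; 0 0 0 2.6 0 0 0; 0 0 0 1.6 0 0 0; 0 0 0 0.8 0 0 0")

```text
clock: 20.62
eef_pos: [527.5, -293.7, 26.5]
tool_rot: [-3.138, 0.002, 0.282]
force: [-0.6, 0.4, 0.2]
width: 42.7
gripper_force: 0.0
```

Emit:
move_arm(targets="0 0 0 0.2 0 0 0; 0 0 0 0 0 0 0; 0 0 0 0 0 0 0; 0 0 0 0 0 0 0")

```text
clock: 20.95
eef_pos: [529.4, -296.2, 28.2]
tool_rot: [3.14, -0.002, 0.281]
force: [0.5, -0.3, 0.8]
width: 42.9
gripper_force: 0.0
```

Emit:
move_arm(targets="0 0.15 0 0.3 0 0 0; -1 0 0 0 0 0 0; -1 0 0 0 0 0 0; -1 0 0 0 0 0 0; -1 0 0 0 0 0 0")

```text
clock: 21.37
eef_pos: [530.1, -295.4, 24.2]
tool_rot: [3.141, -0.0, 0.281]
force: [-0.6, 1.1, 1.7]
width: 10.4
gripper_force: 58.9
```

Emit:
move_arm(targets="-1 0 0 0 0 0 0; -1 0 0 0 0 0 0; -1 0 0 0 0 0 0; -1 0 0 0 0 0 0")

```text
clock: 21.7
eef_pos: [530.1, -295.4, 24.2]
tool_rot: [3.141, -0.0, 0.281]
force: [0.5, -0.6, 3.7]
width: 10.5
gripper_force: 59.2
```

Emit:
move_arm(targets="-1 0 0 -0.5 0 0 0; -1 0 0 -1.5 0 0 0; -1 0 0 -3 0 0 0; -1 0 0 -3 0 0 0; -1 0 0 -2 0 0 0")

```text
clock: 22.12
eef_pos: [529.9, -295.8, 125.9]
tool_rot: [3.14, -0.0, 0.281]
force: [1.2, -1.0, -0.9]
width: 10.6
gripper_force: 58.6
```

Emit:
move_arm(targets="-1 0 0 0 0 0 0; -1 0 0 0 0 0 0; -1 0 0 0 0 0 0; -1 0 0 0 0 0 0")

```text
clock: 22.45
eef_pos: [529.0, -294.3, 122.3]
tool_rot: [-3.139, 0.002, 0.281]
force: [-0.8, -1.3, -1.3]
width: 10.5
gripper_force: 58.7
```

```bash
python3 -c "
from h import *
grab('wrist','pics/w7.png')
rows(557,-140.8,125,-0.146,6)"
```

```text
mm/row 26.0 deg/row [-0.02  0.02  4.08]
1.16 -2.33 -0.04
0.99 -2.41 -0.04
0.81 -2.47 -0.04
0.64 -2.52 -0.04
0.46 -2.56 -0.04
0.27 -2.59 -0.04
```

View pics/w7.png

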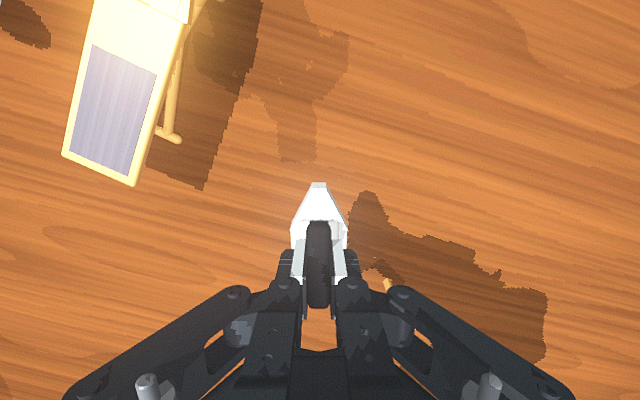

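The iron is held straight along the tool, with its nose up the picture at (319,185). Now to the plate.

Emit:
move_arm(targets="-1 1.16 -2.33 0 0 0 4.1; -1 0.99 -2.41 0 0 0 4.1; -1 0.81 -2.47 0 0 0 4.1; -1 0.64 -2.52 0 0 0 4.1; -1 0.46 -2.56 0 0 0 4.1")

```text
clock: 22.92
eef_pos: [552.8, -166.0, 122.8]
tool_rot: [-3.141, 0.002, -0.081]
force: [-0.8, 0.1, -0.8]
width: 10.5
gripper_force: 58.7
```

Emit:
move_arm(targets="-1 0.27 -2.59 0 0 0 4.1; -1 0 0 0 0 0 0; -1 0 0 0 0 0 0; -1 0 0 0 0 0 0; -1 0 0 0 0 0 0")

```text
clock: 23.33
eef_pos: [557.5, -143.2, 123.7]
tool_rot: [3.14, 0.0, -0.15]
force: [0.2, -0.5, -1.2]
width: 10.6
gripper_force: 58.8
```

```bash
python3 -c "
from h import *
way((556.5,-140.3,85))"
```

```text
[ 557.5 -143.2  123.7] [ 3.14  0.   -0.15] 10.6
[ 556.5 -140.3   85. ] shift [-0.14 -0.27  3.87] rows 2.0
```

Emit:
move_arm(targets="-1 -0.1 -0.2 1 0 0 0; -1 0 0 1 0 0 0; -1 0 0 0.8 0 0 0; -1 0 0 0.5 0 0 0; -1 0 0 0.2 0 0 0")

```text
clock: 23.75
eef_pos: [556.5, -139.6, 87.4]
tool_rot: [-3.141, 0.002, -0.149]
force: [-0.2, 0.2, -1.8]
width: 10.7
gripper_force: 58.8
```

Emit:
move_arm(targets="-1 0 0 0.2 0 0 0; -1 0 0 0 0 0 0; -1 0 0 0 0 0 0; -1 0 0 0 0 0 0")

```text
clock: 24.08
eef_pos: [557.6, -139.7, 87.2]
tool_rot: [3.141, -0.001, -0.148]
force: [0.7, -0.7, -1.3]
width: 10.6
gripper_force: 58.8
```

Emit:
move_arm(targets="-1 0 0 0.1 0 0 0; -1 0 0 0.1 0 0 0; -1 0 0 0 0 0 0; -1 0 0 0 0 0 0")

```text
clock: 24.42
eef_pos: [557.3, -139.5, 84.9]
tool_rot: [-3.142, 0.0, -0.148]
force: [0.2, -0.2, -0.4]
width: 10.3
gripper_force: 58.8
```

Emit:
move_arm(targets="-1 0 0 0.1 0 0 0; -1 0 0 0 0 0 0; -1 0 0 0 0 0 0")

```text
clock: 24.67
eef_pos: [557.4, -139.7, 84.2]
tool_rot: [-3.142, -0.0, -0.148]
force: [-1.9, -0.1, 3.6]
width: 10.1
gripper_force: 59.3
```

Contact; release, rise and move clear towards the robot's right.

Emit:
move_arm(targets="-0.2 0 0 0 0 0 0; -0.2 0 0 0 0 0 0; -0.2 0 0 0 0 0 0; -0.2 0 0 0 0 0 0; -0.2 0 0 0 0 0 0")

```text
clock: 25.08
eef_pos: [557.4, -139.6, 83.9]
tool_rot: [3.142, 0.0, -0.148]
force: [0.5, 0.3, 0.6]
width: 34.3
gripper_force: 0.0
```

Emit:
move_arm(targets="0 0 0 -1 0 0 0; 0 0 0 -2.5 0 0 0; 0 0 0 -3.5 0 0 0; 0 0 0 -3.5 0 0 0; 0 0 0 -2 0 0 0")

```text
clock: 25.5
eef_pos: [558.3, -140.9, 213.1]
tool_rot: [3.14, -0.004, -0.149]
force: [0.0, -0.4, 0.2]
width: 42.7
gripper_force: 0.0
```

Emit:
move_arm(targets="0 0 3.5 0 0 0 0; 0 0 3.5 0 0 0 0; 0 0 3.5 0 0 0 0; 0 0 3.5 0 0 0 0; 0 0 3.5 0 0 0 0")

```text
clock: 25.92
eef_pos: [531.1, -314.1, 209.8]
tool_rot: [3.141, -0.001, -0.148]
force: [0.6, -0.0, 0.4]
width: 42.8
gripper_force: 0.0
```

Emit:
move_arm(targets="0 0 3.5 0 0 0 0; 0 0 3 0 0 0 0; 0 0 0 0 0 0 0; 0 0 0 0 0 0 0; 0 0 0 0 0 0 0")

```text
clock: 26.33
eef_pos: [521.9, -376.4, 209.1]
tool_rot: [-3.141, 0.0, -0.149]
force: [0.3, 0.4, 0.7]
width: 43.0
gripper_force: 0.0
```

```bash
python3 -c "
from h import *
t=grab('top','pics/t8.png');cv2.imwrite('pics/c8.png',cv2.resize(t['color'][125:265,230:430,::-1],None,fx=4,fy=4,interpolation=cv2.INTER_CUBIC))"
```

```text
(no output)
```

View pics/c8.png

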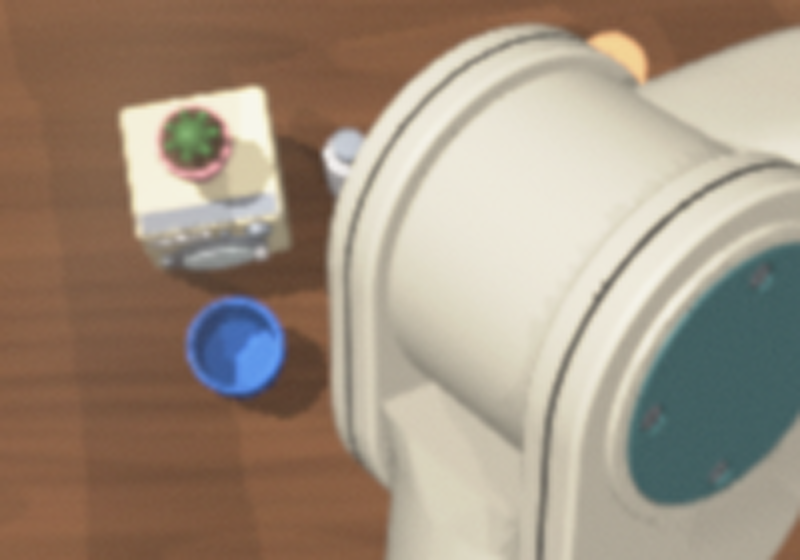

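The top view shows the pot rim at (195,145) on the machine, the basket rim at (236,347) before the door and the bottle cap at (347,147). The arm hides the board, so I use the scene camera for the iron.

```bash
python3 -c "
from h import *
t=load('pics/t8.pkl');y=.147
for n,p in(('pot',crop(t,230,195,145,142)),('basket',crop(t,230,236,347,50)),('bottle',crop(t,230,347,147,90))):
  d=p[:2]-[598.7,99.8]; print(n,d@[np.cos(y),np.sin(y)],d@[-np.sin(y),np.cos(y)])
t=grab('scene','pics/s8.png');cv2.imwrite('pics/d8.png',cv2.resize(t['color'][130:290,210:370,::-1],None,fx=3.75,fy=3.75,interpolation=cv2.INTER_CUBIC))"
```

```text
pot -1.2602935062425025 -0.3188420896354318
basket -107.76455702717843 -0.01577136681613034
bottle -3.6383905075693352 -89.43160579188114
```

View pics/d8.png

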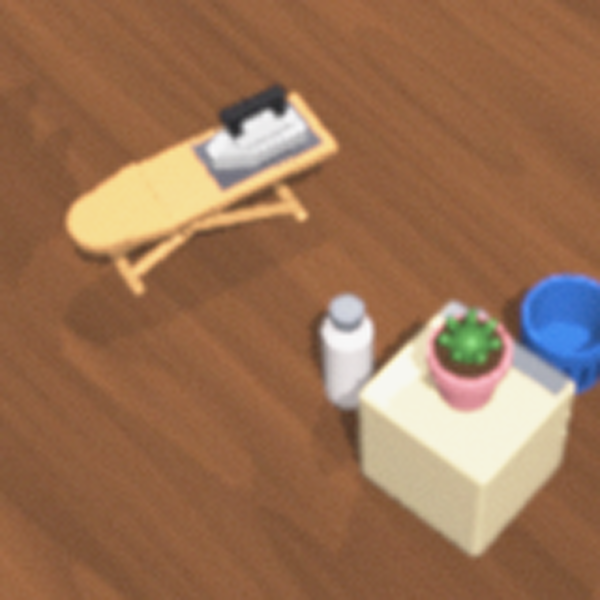

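The scene view shows the iron sole down and centred on the plate at crop (258,140), lengthwise along the board. The bottle, pot and basket are all upright in place, so I'm handing in.

```bash
python3 -c "
from h import *
print(order.finish_job())"
```

```text
the job is handed in; nothing more can be done
None
```

The job is handed in, all four things standing upright: bottle, basket and pot measured within about 4 mm of their targets, the iron on its plate checked by eye only, and the bystanders never touched.

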